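# Click the canister rack's stop into its notch

### The job

Close up the row of canisters on the refreshment counter: with your fingertips, push the rack's black sliding stop along its rails towards the canisters until you feel it click into the notch between the two ribs, not past it, and leave it seated there with the canisters upright in their row. Only push: do not grip the stop, do not touch or lift the canisters, and leave everything else on the counter where it is. Then take the hand away.

Things in the scene. Friction and masses are not known exactly. Their poses are not given: they have to be found in the camera images.
- rack: Fixed wooden canister rack, 150 mm wide (its x), 430 long (its y); origin: centre of underside. Board 12 mm thick. Metal rails along y at x = +-50 mm, 24 wide, tops 32 mm above the counter, 76 mm channel between. Wooden end wall, 75 mm high, at +y (inner face y = +200); -y end open. The stop is pushed to +y. Turned up to 0.35 rad from the world axes.
- stop (a joint): Travel (m) of the sliding stop along rack +y: 0 to 0.145, starts 0.01 to 0.07. NOTCH AT 0.120. Sliding takes 1 N plus 1-4 N for the canisters. From 0.111 a sprung plunger climbs a rib (push peaks at 8-15 N near 0.114, eases to the crest at 0.116), then the stop snaps off the finger into the notch: force near 0. It centres itself from 0.117-0.123. Past the second, equal rib (crest 0.124) it has left the notch; canisters jam at 0.13.
- stop_push (a point): Middle of the stop's upright push face, which looks to rack -y (the open end); 64 mm above the counter, at rack x = 0, y = joint value - 0.174 m. Dark rubber pad 70 x 34 mm here. The face is 130 mm wide and free above the rails from 37 to 85 mm above the counter. Axes as the rack's.
- stop_top (a point): Middle of the top of the stop: a black block right across the rack, 130 mm (x) by 40 mm (y), top 85 mm above the counter. This point is 20 mm to rack +y of the push face. A round steel button shows at its +x end. Axes as the rack's.
- notch (a point): The notch: midway between two small round steel ribs, 9 mm apart (centres), lying across the rail on the rack's +x side; at rack x = +50, y = -34 mm, 32 mm above the counter. The stop is in the notch when the middle of its 40 mm thickness is level with this point. Axes as the rack's.
- canister_a: Loose stoneware canister with cork lid and small knob, 68 mm diameter, 78 mm high over all, standing on the rack's board between the rails, the one nearest the stop; the three stand with gaps between stop and end wall. 0.10 to 0.18 kg. Origin: centre of its underside.
- canister_b: Loose stoneware canister with cork lid and small knob, 68 mm diameter, 78 mm high over all, standing on the rack's board between the rails, the one in the middle; the three stand with gaps between stop and end wall. 0.10 to 0.18 kg. Origin: centre of its underside.
- canister_c: Loose stoneware canister with cork lid and small knob, 68 mm diameter, 78 mm high over all, standing on the rack's board between the rails, the one nearest the end wall; the three stand with gaps between stop and end wall. 0.10 to 0.18 kg. Origin: centre of its underside.
- mug_a: Lime green mug, 80 mm across, 95 mm high, beyond the rack; not to be disturbed. Origin: centre of its underside.
- mug_b: The other such lime green mug, beyond the rack; not to be disturbed. Origin: centre of its underside.
- sugar_pot: Black bowl, 72 mm across, 50 mm high, on the robot's side of the rack; not to be disturbed. Origin: centre of its underside.
- spoon_a: Steel teaspoon, 130 mm long, 6 mm high, lying along the robot's side of the rack; not to be disturbed. Origin: centre of its underside near mid length.
- water: Corked glass water bottle, 72 mm across, 210 mm high, on the right; not to be disturbed. Origin: centre of its underside.
- water2: Corked glass water bottle, 72 mm across, 210 mm high, on the left; not to be disturbed. Origin: centre of its underside.
- candy_jar: Green glass jar, 84 mm across, 100 mm high, on the right; not to be disturbed. Origin: centre of its underside.
Things that resemble listed ones, but are neither listed nor needed, are in the scene too. Leave any blue, purple or red look-alike of the canister_b alone.

How it is judged:
At the end, for the whole second after the job is handed in: The stop rests in its notch (travel within 3.5 mm of 0.120) and is still; the three canisters stand still and upright (within 0.1 rad) on the rack's board between stop and end wall, within 12 mm of the channel's middle (value of joint stop between 0.1165 and 0.1235 m and velocity of joint stop between -0.005 and 0.005 m/s and angle between each of canister_a, canister_b, canister_c's own z axis and vertical below 0.1 rad and linear speed of each of canister_a, canister_b, canister_c below 0.01 m/s and x of canister_a in the frame of rack between -0.012 and 0.012 m and y of canister_a in the frame of rack between 0 and 0.175 m and z of each of canister_a, canister_b, canister_c in the frame of rack below 0.017 m and x of canister_b in the frame of rack between -0.012 and 0.012 m and y of canister_b in the frame of rack between 0 and 0.175 m and x of canister_c in the frame of rack between -0.012 and 0.012 m and y of canister_c in the frame of rack between 0 and 0.175 m); the robot touches nothing.
It fails at once if the stop is pushed past its notch, over the second rib (value of joint stop above 0.1275 m).
It fails at once if the robot touches a canister (contact force between any of the fingers, the arm and canister_a above 1 N or contact force between any of the fingers, the arm and canister_b above 1 N or contact force between any of the fingers, the arm and canister_c above 1 N).
It fails at once if a canister is lifted or tipped (z of any of canister_a, canister_b, canister_c in the frame of rack above 0.03 m or angle between any of canister_a, canister_b, canister_c's own z axis and vertical above 0.35 rad).
It fails at once if the stop is gripped: the fingers straddle it instead of pushing on its outside (y of the grasp point in the frame of stop_top between -0.015 and 0.015 m and x of the grasp point in the frame of stop_top between -0.066 and 0.066 m and z of the grasp point in the frame of stop_top below -0.002 m).
It fails at once if something else on the counter is disturbed (moved more than 15 mm) (distance of any of mug_a, mug_b, sugar_pot, spoon_a, water, water2, candy_jar from where it was at the start of the episode above 0.015 m).
It also fails if it takes over 56 s, if anything falls off the work surface, if the arm or the gripper's body presses on something with over 40 N, if the wrist force passes 120 N, or if a joint passes its speed limit or range.

### The arm

A 6-joint arm with a two-finger parallel gripper is mounted at the origin on the work surface. World frame = base frame: x ahead of the robot, y to its left, z up, the work surface at z = 0. Lengths are in m, angles in rad, forces in N, time in s.
With the tool pointing down it reaches from about 0.4 to 0.925 m from the base axis. Payload 12.5 kg.
Tool frame: the origin (TCP) lies on the front face of the gripper's body, between the roots of the fingers; the fingertips stand 78 mm ahead of it and the grasp point (between the pads) lies 59 mm ahead of it; z points along the fingers, y is the direction in which the jaws open and shut (so a half turn about z gives the same grasp; the last joint's range is limited). The gripper opens to 95 mm and grips with 3 to 60 N. Pads are 20 mm wide; open, the fingers measure 119 mm over their backs; the gripper's body (75 mm by 180 mm) begins 59 mm behind the grasp point.
Start: joints at [1.223, 0.491, 1.559, -0, 1.092, -0.106], TCP at [0.15, 0.607, 0.292] pointing down, gripper open.
Joint ranges: [-3.1, 3.1], [-0.84, 2.19], [0.05, 2.79], [-1.13, 4.28], [0.06, 2.93], [-2.69, 2.69]. Speed limits (rad/s): [2.22, 2.22, 2.79, 3.14, 3.14, 3.14].

### API

Orientations are given as [roll, pitch, yaw] about the fixed x, y, z axes, in that order (R = Rz(yaw) Ry(pitch) Rx(roll)).
In Python, from workcell import ctrl gives the robot as it stands.
- The arm moves only by the tool send_rows, never from a script. Its argument "deltas" is a list of rows, each a list of 5 numbers: the closure in counts, from 0 (fully open) to 255 (shut), then the shift along the tool's x, y, z in units of 30 mm (1.0 is 30 mm), then the turn about the tool's z in units of 5 degrees (1.0 is 5 degrees). In form: [[jaw, dx, dy, dz, twist], ...]. A call has exactly 5 rows; each row is the pose to reach, as a shift and turn from the pose commanded when the call began, along the tool's axes at that moment; what a row does not reach only later rows make up. A row lasts 1/12 s, in which the tool goes at most 41.7 mm and 7.16 degrees, less where a joint would pass 70% of its speed; a pose out of reach is approached as far as the arm can. A call with a gripper value outside its range is refused whole. The fingers move at their own pace and stop on an object; "grip_force" is the grip in N (left out, the last holds). Time passes only in rows, so rows that repeat a pose let the fingers close, or fill a call up. It gives the time, the measured TCP pose, the force and the opening at its end, in the units of the state.
- ctrl.sense(): the state, without advancing time (a new reading comes with each control period).
- ctrl.get_image(name): name is "scene" or "top" or "wrist"; returns the picture (480x640x3 uint8, red, green, blue); there is no depth.
- ctrl.camera_params(name): a dict with "fx", "fy", "cx", "cy" (pixels), "position" and "attitude" of the camera in the world; the wrist camera has in their place "mount" (4x4, takes a point from camera to tool coordinates, whose origin is the TCP and whose axes are the flange's). Camera axes: x right, y up, looking along -z (the intrinsics and any distortion apply to the point x, -y, -z); pixel columns grow to the right and rows downward; lengths in m; the calibration is good to about 2 mm. A picture is of the moment at which its call begins: read the wrist's pose just before it. camera_params takes no time and is no camera call.
- ctrl.job_done(): hands the job in, once; it reports no verdict.
The state is a dict: "clock": time; "joint_positions": joint angles; "joint_vel": joint speeds; "joint_efforts": joint torques, N m; "tcp_pos": TCP position; "tool_rot": TCP orientation; "ft_force": force on the tool from outside, world axes, zero at the start; "ft_torque": the same for the moment, N m; "finger_gap": opening from 0.0 (shut) to 1.0 (fully open).
Only numpy, scipy, OpenCV 4.12 (cv2) and the standard library are available. Lean on these libraries where they do the work, as an engineer would, in place of code of your own. Each camera call takes 0.05 s, during which the arm holds its last target.

## Working session

There is one attempt and no reset: what is moved stays moved. The work goes in short steps, Python scripts to look and compute and a tool call to move; the robot and the scene stay as the last step left them, time stands still between calls to the robot, and variables do not carry over. Pictures are saved under pics/ and viewed, and the job is handed in when it is done.

Besides the shell and the picture viewer there is one more tool, called as name(argument=value, ...) on one line, values as JSON. send_rows: Moves the arm, as the interface text tells. Its arguments: {"type":"object","properties":{"deltas":{"type":"array","items":{"type":"array","items":{"type":"number"}}},"grip_force":{"type":"number"}},"required":["deltas"]}

```bash
mkdir -p pics; ls; python3 - <<'E'
from workcell import ctrl
import cv2
for n in("scene","top"):
    cv2.imwrite(f"pics/{n}0.png",ctrl.get_image(n)[:,:,::-1]); print(n,ctrl.camera_params(n))
print(ctrl.camera_params("wrist"))
print(ctrl.sense())
E
```

```text
pics
scene {'fx': 560.3639502627652, 'fy': 560.3639502627652, 'cx': 322.2146405683856, 'cy': 244.07619583945083, 'position': array([1.24806601, 0.46631754, 0.9743531 ]), 'attitude': array([ 7.39997057e-01, -2.06958545e-05,  2.16171765e+00])}
top {'fx': 591.4865182800057, 'fy': 591.4865182800057, 'cx': 318.9588490105596, 'cy': 238.927747743726, 'position': array([ 0.46118585, -0.00438039,  1.29196314]), 'attitude': array([ 0.0808556 ,  0.01060128, -1.57161921])}
{'fx': 405.02162688509236, 'fy': 405.02162688509236, 'cx': 313.5231088088801, 'cy': 239.8671061431722, 'mount': array([[-4.34184906e-04,  9.71271322e-01,  2.37974434e-01,
         6.57234265e-02],
       [ 9.99999652e-01,  2.52196661e-04,  7.95183614e-04,
        -1.74915172e-03],
       [ 7.12322682e-04,  2.37974697e-01, -9.71271093e-01,
        -9.33481727e-02],
       [ 0.00000000e+00,  0.00000000e+00,  0.00000000e+00,
         1.00000000e+00]])}
{'clock': 0.1, 'joint_positions': array([ 1.22336823e+00,  4.91475298e-01,  1.55940798e+00, -3.64268541e-05,
        1.09166548e+00, -1.05626979e-01]), 'joint_vel': array([ 0.00017145,  0.00178231, -0.00134906,  0.0013349 ,  0.00145502,
        0.00084092]), 'joint_efforts': array([ 2.03716001e-03, -6.13628554e+01, -2.58608848e+01,  6.94285613e-02,
        4.69188101e-02, -8.65908578e-05]), 'tcp_pos': array([0.14960901, 0.60668288, 0.29172833]), 'tool_rot': array([-3.14063847e+00, -6.86741967e-05,  2.89980831e+00]), 'ft_force': array([ 0.02660919, -1.21390574,  0.55473837]), 'ft_torque': array([ 0.01567105,  0.02253816, -0.01104958]), 'finger_gap': 1.002979933329981}
```

View pics/top0.png

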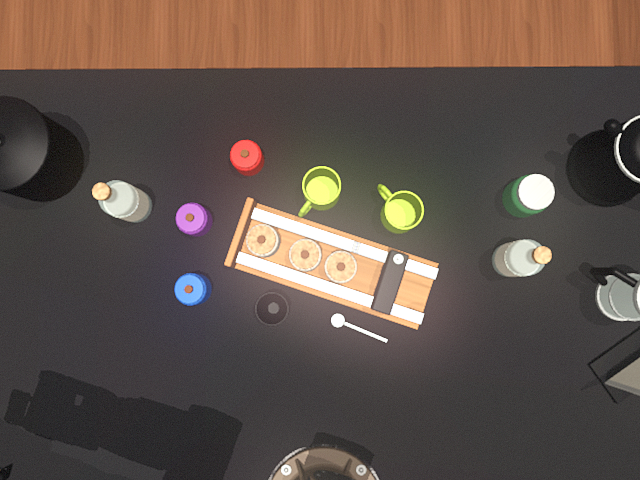

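View pics/scene0.png

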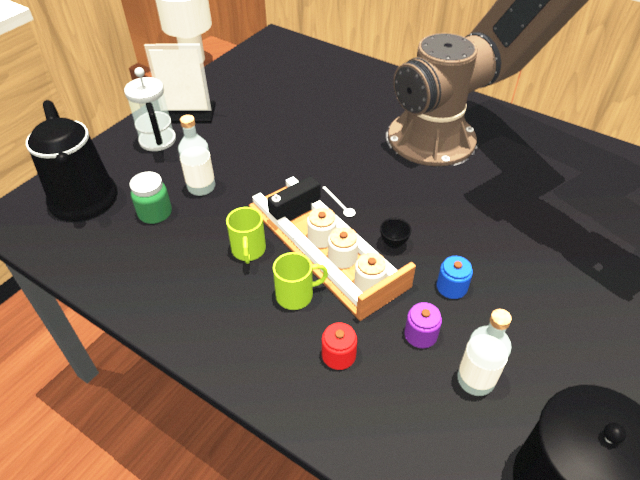

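Top view: the rack runs from its end wall (about 240,235) to its open end (about 430,300), with the black stop at (390,280) and its steel button at (398,258). The scene view agrees. Next I'll measure these.

```bash
cat > h.py <<'E'
import numpy as np,cv2
from scipy.spatial.transform import Rotation as Ro
from workcell import ctrl
def cam(n,s=None):
    p=ctrl.camera_params(n)
    if n=="wrist":
        T=np.eye(4);T[:3,:3]=Ro.from_euler('xyz',s["tool_rot"]).as_matrix();T[:3,3]=s["tcp_pos"]
        M=T@p["mount"];return p,M[:3,:3],M[:3,3]
    return p,Ro.from_euler('xyz',p["attitude"]).as_matrix(),np.array(p["position"])
def ray(c,uv,z):
    p,R,o=c;uv=np.atleast_2d(np.array(uv,float))
    d=np.c_[(uv[:,0]-p["cx"])/p["fx"],-(uv[:,1]-p["cy"])/p["fy"],-np.ones(len(uv))]@R.T
    return o+d*((z-o[2])/d[:,2])[:,None]
def proj(c,P):
    p,R,o=c;q=(np.atleast_2d(P)-o)@R
    return np.c_[p["cx"]+p["fx"]*q[:,0]/-q[:,2],p["cy"]-p["fy"]*q[:,1]/-q[:,2]]
E
python3 - <<'E'
from h import *
im=cv2.imread("pics/top0.png");c=cam("top")
print({k:v for k,v in c[0].items() if k not in("position",)})
cr=im[190:340,215:450];cv2.imwrite("pics/top0c.png",cv2.resize(cr,None,fx=3.4,fy=3.4,interpolation=cv2.INTER_CUBIC))
hsv=cv2.cvtColor(im,cv2.COLOR_BGR2HSV)
roi=np.zeros(im.shape[:2],np.uint8);roi[190:340,215:445]=255
m=((hsv[...,1]<60)&(hsv[...,2]>170)).astype(np.uint8)*255&roi
for k in cv2.findContours(m,0,2)[0]:
    if cv2.contourArea(k)<60: continue
    r=cv2.minAreaRect(k);b=cv2.boxPoints(r);print("white",r,ray(c,b,.032)[:,:2].round(4).tolist())
b=((hsv[...,2]<70)).astype(np.uint8)*255&roi
# stop: dark inside rack region
poly=np.array([[255,203],[438,262],[420,326],[232,265]],np.int32);pm=np.zeros_like(roi);cv2.fillPoly(pm,[poly],255)
for k in cv2.findContours(b&pm,0,2)[0]:
    if cv2.contourArea(k)<60: continue
    r=cv2.minAreaRect(k);bb=cv2.boxPoints(r);print("black",r,ray(c,bb,.085)[:,:2].round(4).tolist())
print(ray(c,[[398,258.5]],.085))
E
```

```text
{'fx': 591.4865182800057, 'fy': 591.4865182800057, 'cx': 318.9588490105596, 'cy': 238.927747743726, 'attitude': array([ 0.0808556 ,  0.01060128, -1.57161921])}
white ((359.44378662109375, 326.48358154296875), (59.9250602722168, 13.600180625915527), 16.313854217529297) [[0.3817, -0.0117], [0.4091, -0.0198], [0.3738, -0.141], [0.3466, -0.1327]]
white ((406.800048828125, 313.6000061035156), (32.88768768310547, 12.016654968261719), 18.434947967529297) [[0.4037, -0.1396], [0.4277, -0.1479], [0.4058, -0.2134], [0.3819, -0.2051]]
white ((421.3000183105469, 268.6000061035156), (32.57145690917969, 11.700427055358887), 18.43494987487793) [[0.4989, -0.1718], [0.5225, -0.18], [0.5005, -0.2452], [0.477, -0.237]]
white ((398.0, 258.5), (9.0, 10.0), 90.0) [[0.5308, -0.1488], [0.5308, -0.1701], [0.5116, -0.1698], [0.5117, -0.1486]]
white ((311.5, 257.0), (142.61871337890625, 58.502132415771484), 18.434946060180664) [[0.5138, 0.1889], [0.633, 0.1504], [0.5355, -0.1391], [0.418, -0.0988]]
[[ 0.51869516 -0.15280566  0.085     ]]
```

View pics/top0c.png

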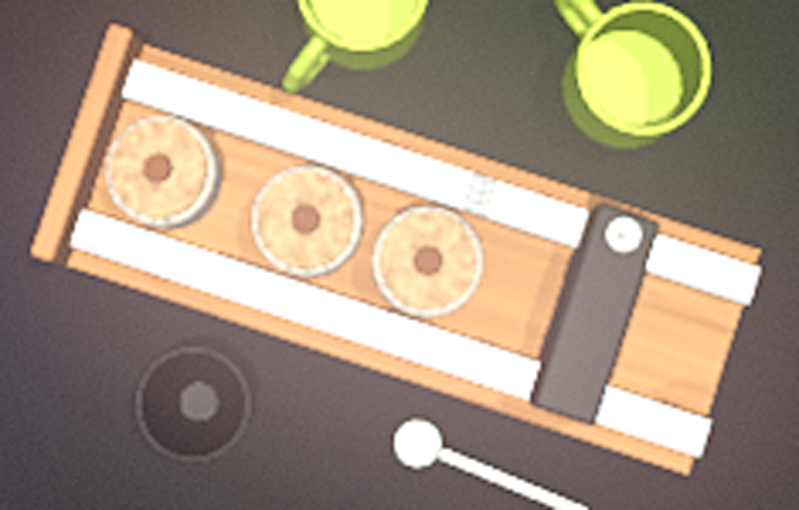

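```bash
python3 - <<'E'
from h import *
c=cam("top")
U=lambda p:(np.array(p,float)+.5)/3.4-.5+[215,190]
def w(p,z): return ray(c,U(p),z)[:,:2]
# upper rail edges
e1=w([[130,62],[761,266]],.032); e2=w([[122,95],[752,303]],.032)
e3=w([[80,211],[711,420]],.032); e4=w([[72,247],[704,457]],.032)
for e in(e1,e2,e3,e4):
    d=e[0]-e[1];print(e.round(4).tolist(),"yaw",np.arctan2(-d[0],d[1]).round(4),np.linalg.norm(d))
yaw=np.mean([np.arctan2(-(e[0]-e[1])[0],(e[0]-e[1])[1]) for e in(e1,e2,e3,e4)])
Y=np.array([-np.sin(yaw),np.cos(yaw)]);X=np.array([np.cos(yaw),np.sin(yaw)])
print(yaw,[ (e.mean(0)@X).round(4) for e in(e1,e2,e3,e4)])
x0=np.mean([(e.mean(0)@X) for e in(e1,e2,e3,e4)])
n=w([[481,193]],.032)[0]; print("notch",n, n@X-x0, n@Y)
y0=n@Y+.034
O=x0*X+y0*Y;print("origin",O)
for nm,p,z in(("button",[623,234],.085),("edge1",[657,218],.085),("edge2",[597,420],.085),("tl",[595,206],.085),("bl",[537,402],.085),("railend",[757,283],.032),("railend2",[708,438],.032),("A",[428,261],.09),("B",[306,219],.09),("C",[157,167],.09),("wall1",[131,30],.075),("wall2",[55,262],.075)):
    q=w([p],z)[0]-O;print(nm,(q@X).round(4),(q@Y).round(4))
E
```

```text
[[0.6305, 0.1508], [0.5012, -0.2449]] yaw -0.3158 0.416375368760548
[[0.6095, 0.1557], [0.4781, -0.2389]] yaw -0.3214 0.4159699863144034
[[0.5362, 0.1815], [0.4056, -0.2123]] yaw -0.3202 0.4149301627954514
[[0.5136, 0.1863], [0.3828, -0.2076]] yaw -0.3205 0.4150965084793777
-0.31944112333309 [np.float64(0.552), np.float64(0.5294), np.float64(0.4519), np.float64(0.4289)]
notch [ 0.54714623 -0.07038184] 0.05103869266147287 0.10500231471049705
origin [ 0.50936675 -0.02207388]
button 0.0499 -0.1209
edge1 0.0654 -0.1374
edge2 -0.0605 -0.1398
tl 0.0607 -0.0999
bl -0.0616 -0.1027
railend 0.0513 -0.215
railend2 -0.0499 -0.2148
A -0.0023 -0.0149
B -0.0012 0.0623
C 0.0005 0.1571
wall1 0.0757 0.2011
wall2 -0.0729 0.1993
```

```bash
cat >> h.py <<'E'
O=np.array([0.50937,-0.02207]);YAW=-0.3194
RY=np.array([-np.sin(YAW),np.cos(YAW)]);RX=np.array([np.cos(YAW),np.sin(YAW)])
def rk(p): q=np.array(p[:2])-O;return np.array([q@RX,q@RY])
def wd(x,y): return O+x*RX+y*RY
def plan(xy,z,yaw=YAW+np.pi/2):
    s=ctrl.sense();R=Ro.from_euler('xyz',s["tool_rot"]).as_matrix()
    d=R.T@(np.array([xy[0],xy[1],z])-s["tcp_pos"])/.03
    y=s["tool_rot"][2];dy=(yaw-y+np.pi)%(2*np.pi)-np.pi
    print("t",s["clock"].__round__(2),"tcp",s["tcp_pos"].round(4),"rpy",s["tool_rot"].round(4),"rack",rk(s["tcp_pos"]).round(4),"F",s["ft_force"].round(2),"gap",round(float(s["finger_gap"]),3),"q",s["joint_positions"].round(2))
    print("total deltas",d.round(3),"twist",round(-np.degrees(dy)/5,3))
E
python3 -c "
from h import *
plan((.40,.33),.34)
c=cam('top');print(ray(c,[[545,255],[102,192],[535,182],[140,205]],.2))"
```

```text
t 0.1 tcp [0.1496 0.6067 0.2917] rpy [-3.1406e+00 -1.0000e-04  2.8998e+00] rack [-0.539  0.484] F [ 0.03 -1.21  0.55] gap 1.003 q [ 1.22  0.49  1.56 -0.    1.09 -0.11]
total deltas [-10.312  -6.958  -1.603] twist 18.889
[[ 0.51930269 -0.40896112  0.2       ]
 [ 0.6384865   0.41313862  0.2       ]
 [ 0.65521675 -0.39472915  0.2       ]
 [ 0.61379639  0.34120122  0.2       ]]
```

send_rows(deltas=[[255,-1,-0.7,-0.3,1.2],[255,-2,-1.4,-0.6,2.4],[255,-3,-2.1,-0.9,3.6],[255,-4,-2.8,-1.2,4.8],[255,-5,-3.5,-1.5,6]], grip_force=30)

```text
clock: 0.52
tcp_pos: [0.2708, 0.4675, 0.3374]
tool_rot: [-3.141, 0.0, 2.371]
ft_force: [-0.1, -0.2, -1.2]
finger_gap: 0.703
```

```bash
python3 -c "
from h import *
plan((.40,.33),.34)"
```

```text
t 0.52 tcp [0.2708 0.4675 0.3374] rpy [-3.1411e+00  1.0000e-04  2.3714e+00] rack [-0.3803  0.3899] F [-0.1  -0.21 -1.19] gap 0.703 q [ 0.92  0.32  1.71 -0.    1.11  0.12]
total deltas [-6.283 -0.291 -0.086] twist 12.835
```

send_rows(deltas=[[255,-1.2,0,0,1.2],[255,-2.4,0,0,2.4],[255,-3.6,-0.1,0,3.6],[255,-4.8,-0.2,0,4.8],[255,-6,-0.3,0,6]])

```text
clock: 0.93
tcp_pos: [0.3945, 0.3362, 0.3371]
tool_rot: [-3.141, 0.0, 1.848]
ft_force: [0.3, 0.5, -0.3]
finger_gap: 0.353
```

```bash
python3 -c "
from h import *
plan(wd(0,-.179),.30)"
```

```text
t 0.93 tcp [0.3945 0.3362 0.3371] rpy [-3.1414  0.      1.8475] rack [-0.2216  0.3041] F [ 0.28  0.54 -0.27] gap 0.353 q [0.58 0.29 1.76 0.   1.09 0.3 ]
total deltas [-17.473  -2.93    1.239] twist 6.831
```

send_rows(deltas=[[255,-1.3,-0.2,0,1.2],[255,-2.6,-0.4,0,2.4],[255,-3.9,-0.6,0,3.6],[255,-5.2,-0.8,0,4.8],[255,-6.5,-1,0,6]])

```text
clock: 1.35
tcp_pos: [0.4188, 0.1403, 0.3371]
tool_rot: [-3.141, 0.0, 1.324]
ft_force: [1.1, 0.7, -1.3]
finger_gap: 0.025
```

```bash
python3 -c "
from h import *
plan(wd(0,-.179),.30)"
```

```text
t 1.35 tcp [0.4188 0.1403 0.3371] rpy [-3.1414  0.      1.3241] rack [-0.137   0.1257] F [ 1.13  0.65 -1.28] gap 0.025 q [0.17 0.18 1.92 0.   1.05 0.42]
total deltas [-10.463   3.817   1.236] twist 0.833
```

send_rows(deltas=[[255,-1.2,0.4,0,0.2],[255,-2.4,0.8,0,0.4],[255,-3.6,1.2,0,0.6],[255,-4.8,1.6,0,0.8],[255,-6,2,0,0.8]])

```text
clock: 1.77
tcp_pos: [0.4339, -0.0489, 0.3372]
tool_rot: [3.142, -0.0, 1.258]
ft_force: [1.3, 1.5, 0.3]
finger_gap: 0.008
```

```bash
python3 -c "
from h import *
plan(wd(0,-.179),.30)"
```

```text
t 1.77 tcp [ 0.4339 -0.0489  0.3372] rpy [ 3.1416e+00 -1.0000e-04  1.2581e+00] rack [-0.0633 -0.0491] F [1.29 1.5  0.32] gap 0.008 q [-0.26  0.17  1.93  0.    1.04  0.05]
total deltas [-4.343  2.08   1.24 ] twist 0.076
```

send_rows(deltas=[[255,-1.1,0.5,0.3,0.1],[255,-2.2,1,0.6,0.1],[255,-3.3,1.5,0.9,0.1],[255,-4.3,2.1,1.2,0.1],[255,-4.3,2.1,1.2,0.1]])

```text
clock: 2.18
tcp_pos: [0.4552, -0.1937, 0.2994]
tool_rot: [-3.14, 0.0, 1.247]
ft_force: [-0.8, 0.7, -0.5]
finger_gap: 0.009
```

```bash
python3 -c "
from h import *
import time
s=ctrl.sense();cv2.imwrite('pics/w1.png',ctrl.get_image('wrist')[:,:,::-1])
plan(wd(0,-.179),.135)
c=cam('wrist',s)
for n,p in(('notch',(*wd(.05,-.034),.032)),('button',(*wd(.05,-.119),.085)),('edgeR',(*wd(.065,-.139),.085)),('edgeL',(*wd(-.065,-.139),.085))): print(n,proj(c,p))
"
```

```text
t 2.23 tcp [ 0.4547 -0.1915  0.2999] rpy [-3.1396e+00 -4.0000e-04  1.2470e+00] rack [ 0.0013 -0.178 ] F [0.17 0.81 0.42] gap 0.003 q [-0.53  0.3   1.86 -0.    0.98 -0.21]
total deltas [-0.034 -0.031  5.496] twist -0.051
notch [[370.2670785  37.4555589]]
button [[376.58487413 145.18811402]]
edgeR [[395.69192692 172.42214615]]
edgeL [[222.79220363 173.24149455]]
```

View pics/w1.png

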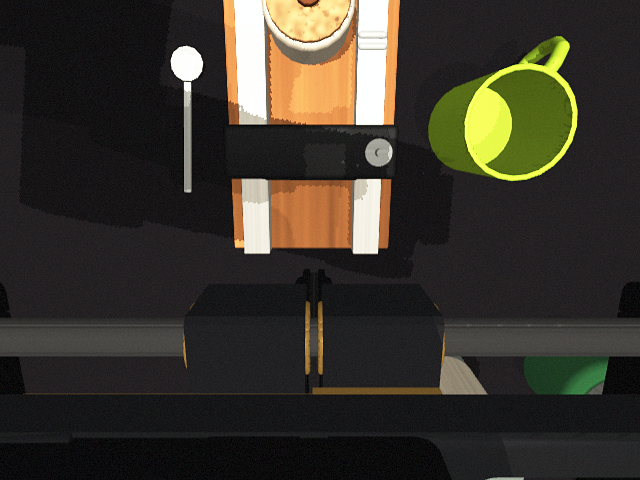

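The wrist view shows the stop (push edge at row 179, button at 378,152) and the ribs at (372,40). Predictions were within a few px, and the arm was still settling. The shut fingers are behind the stop with clear space below them.

send_rows(deltas=[[255,0,0,1.2,0],[255,0,0,2.4,0],[255,0,0,3.6,0],[255,0,0,4.8,0],[255,0,0,5.4,0]])

```text
clock: 2.65
tcp_pos: [0.4536, -0.1877, 0.1362]
tool_rot: [-3.138, -0.001, 1.251]
ft_force: [-0.2, -1.2, 0.0]
finger_gap: 0.003
```

send_rows(deltas=[[255,0,0,0,0],[255,0,0,0,0],[255,0,0,0,0],[255,0,0,0,0],[255,0,0,0,0]])

```text
clock: 3.07
tcp_pos: [0.4551, -0.1892, 0.1406]
tool_rot: [3.139, 0.0, 1.251]
ft_force: [1.6, 0.0, 0.1]
finger_gap: 0.008
```

```bash
python3 -c "
from h import *
s=ctrl.sense();cv2.imwrite('pics/w2.png',ctrl.get_image('wrist')[:,:,::-1])
cv2.imwrite('pics/t2.png',ctrl.get_image('top')[190:340,215:450,::-1])
plan(wd(0,-.179),.135)
c=cam('wrist',s)
for n,p in(('notch',(*wd(.05,-.034),.032)),('button',(*wd(.05,-.119),.085)),('edgeR',(*wd(.065,-.139),.085)),('edgeL',(*wd(-.065,-.139),.085))): print(n,proj(c,p))
"
```

```text
t 3.17 tcp [ 0.4549 -0.1891  0.1402] rpy [3.1398e+00 3.0000e-04 1.2506e+00] rack [ 0.0008 -0.1757] F [-0.85  0.12  0.31] gap 0.007 q [-0.53  0.53  2.03  0.    0.58 -0.21]
total deltas [-0.109 -0.026  0.174] twist -0.009
notch [[422.2699759  -40.23701928]]
button [[445.86993727 163.3585146 ]]
edgeR [[481.82622603 217.63756815]]
edgeL [[134.03350065 218.16667804]]
```

View pics/w2.png

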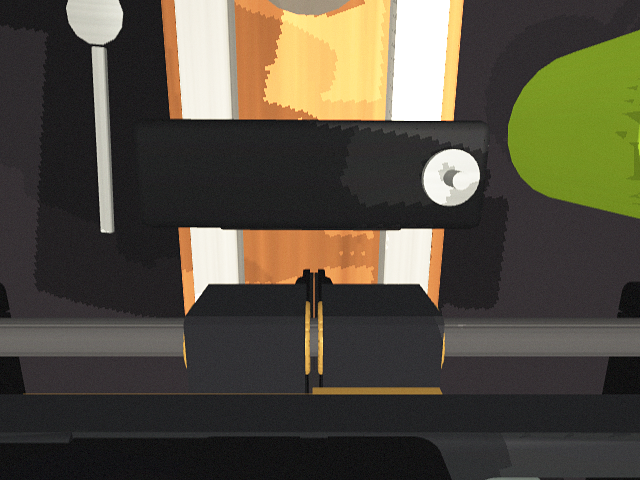

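send_rows(deltas=[[255,0.2,0,0.1,0],[255,0.4,0,0.1,0],[255,0.5,0,0.1,0],[255,0.6,0,0.1,0],[255,0.6,0,0.1,0]])

```text
clock: 3.58
tcp_pos: [0.4605, -0.1714, 0.1362]
tool_rot: [-3.141, -0.0, 1.251]
ft_force: [-0.2, 0.3, 0.0]
finger_gap: 0.004
```

send_rows(deltas=[[255,0.1,0,0,0],[255,0.2,0,0,0],[255,0.3,0,0,0],[255,0.4,0,0,0],[255,0.5,0,0,0]])

```text
clock: 4.0
tcp_pos: [0.4652, -0.1576, 0.1362]
tool_rot: [3.141, -0.0, 1.25]
ft_force: [-0.0, -1.2, 0.1]
finger_gap: 0.002
```

```bash
python3 -c "
from h import *
s=ctrl.sense();cv2.imwrite('pics/w3.png',ctrl.get_image('wrist')[:,:,::-1])
plan(wd(0,-.08),.137)
print(ctrl.sense()['ft_force'][:2]@RY)
"
```

```text
t 4.05 tcp [ 0.4653 -0.1572  0.1362] rpy [-3.1416e+00 -1.0000e-04  1.2506e+00] rack [ 0.0005 -0.1421] F [-0.26  0.28 -0.29] gap 0.0 q [-0.46  0.54  2.03  0.    0.57 -0.14]
total deltas [ 2.071 -0.02  -0.027] twist -0.009
0.18413962169985865
```

View pics/w3.png

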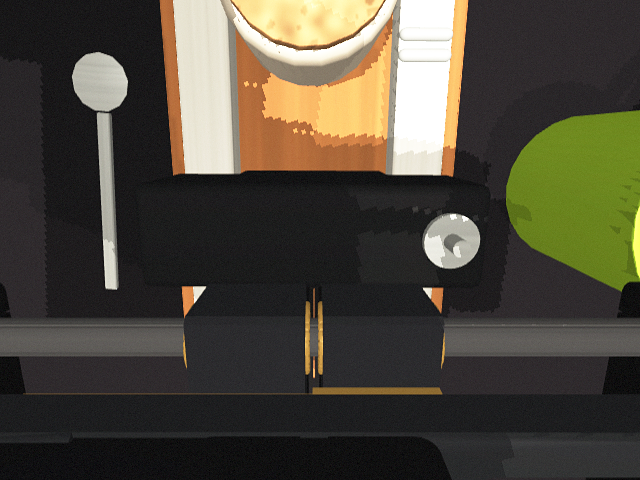

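```bash
python3 -c "
from h import *
s=ctrl.sense();c=cam('wrist',s)
for n,uv,z in(('button',(451,241),.086),('rib',(424,45),.033),('edge',(312,287),.085)): print(n,rk(ray(c,uv,z)[0]).round(4))
s['tcp_pos']=np.array([.4549,-.1891,.1402]);s['tool_rot']=np.array([3.1398,.0003,1.2506]);c=cam('wrist',s)
for n,uv,z in(('button',(451,177),.086),('edge',(312,229),.085)): print(n,rk(ray(c,uv,z)[0]).round(4))
"
```

```text
button [ 0.0517 -0.113 ]
rib [ 0.0509 -0.036 ]
edge [ 0.0009 -0.1311]
button [ 0.0515 -0.1238]
edge [ 0.0012 -0.1431]
```

Contact was found: the face is at about -0.131 and travel is about 0.043, measured against the ribs in the same view. Next come steady pushes.

send_rows(deltas=[[255,0.1,0,0,0],[255,0.2,0,0,0],[255,0.3,0,0,0],[255,0.4,0,0,0],[255,0.5,0,0,0]])

```text
clock: 4.47
tcp_pos: [0.4699, -0.1433, 0.1362]
tool_rot: [3.141, -0.0, 1.25]
ft_force: [0.3, -1.5, 0.2]
finger_gap: 0.006
```

send_rows(deltas=[[255,0.1,0,0,0],[255,0.2,0,0,0],[255,0.3,0,0,0],[255,0.4,0,0,0],[255,0.5,0,0,0]])

```text
clock: 4.88
tcp_pos: [0.4746, -0.129, 0.1362]
tool_rot: [3.141, -0.0, 1.251]
ft_force: [0.2, -2.0, -0.3]
finger_gap: 0.004
```

send_rows(deltas=[[255,0.1,0,0,0],[255,0.2,0,0,0],[255,0.3,0,0,0],[255,0.4,0,0,0],[255,0.5,0,0,0]])

```text
clock: 5.3
tcp_pos: [0.4793, -0.1148, 0.1362]
tool_rot: [3.141, -0.0, 1.25]
ft_force: [-0.1, -1.7, -0.2]
finger_gap: 0.007
```

```bash
python3 -c "
from h import *
s=ctrl.sense();cv2.imwrite('pics/w4.png',ctrl.get_image('wrist')[:,:,::-1])
cv2.imwrite('pics/t4.png',cv2.resize(ctrl.get_image('top')[190:340,215:450,::-1],None,fx=3.4,fy=3.4,interpolation=2))
plan(wd(0,-.069),.137)
"
```

```text
t 5.4 tcp [ 0.4792 -0.1146  0.1362] rpy [-3.1412e+00 -2.0000e-04  1.2508e+00] rack [ 0.0004 -0.0973] F [ 0.34 -0.19  0.76] gap 0.006 q [-0.37  0.54  2.03  0.    0.57 -0.05]
total deltas [ 0.943 -0.015 -0.027] twist -0.006
```

View pics/w4.png

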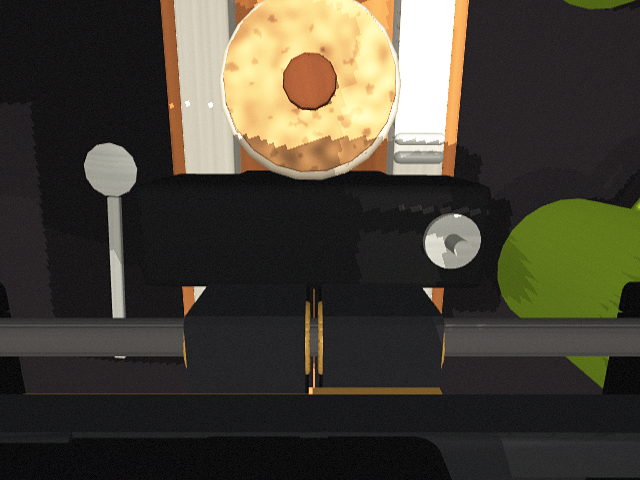

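View pics/t4.png

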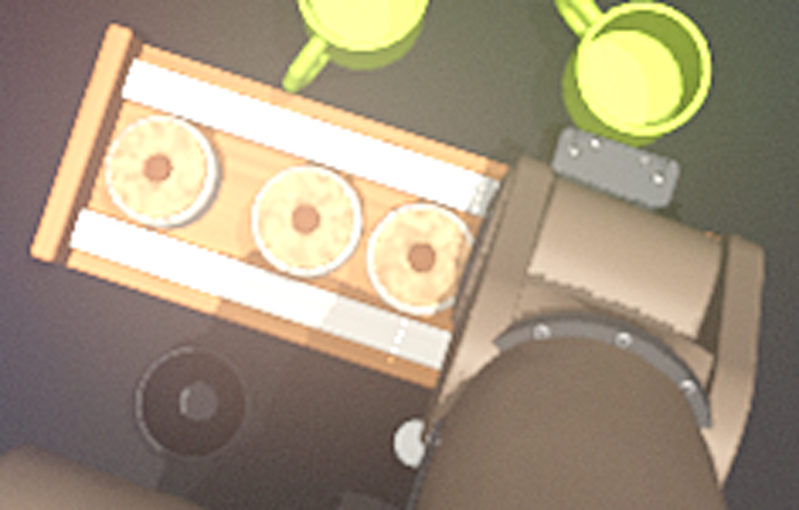

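```bash
python3 -c "
from h import *
s=ctrl.sense();c=cam('wrist',s)
B=rk(ray(c,(452.5,241.5),.086)[0]);N=rk(ray(c,(418,148),.034)[0]);print(B,N,'travel',.12+B[1]-N[1])
"
```

```text
[ 0.05212348 -0.06832813] [ 0.05053429 -0.03597586] travel 0.08764773076800111
```

send_rows(deltas=[[255,0.1,0,0,0],[255,0.2,0,0,0],[255,0.3,0,0,0],[255,0.4,0,0,0],[255,0.5,0,0,0]])

```text
clock: 5.82
tcp_pos: [0.484, -0.1006, 0.1362]
tool_rot: [-3.141, -0.0, 1.25]
ft_force: [-1.4, -2.1, 0.7]
finger_gap: 0.004
```

```bash
python3 -c "
from h import *
s=ctrl.sense();cv2.imwrite('pics/w5.png',ctrl.get_image('wrist')[:,:,::-1])
plan(wd(0,-.069),.137)
print(s['ft_force'])
"
```

```text
t 5.87 tcp [ 0.4841 -0.1002  0.1362] rpy [-3.1413e+00 -2.0000e-04  1.2506e+00] rack [ 0.0005 -0.0821] F [-0.83 -0.56 -0.09] gap 0.005 q [-0.34  0.54  2.03  0.    0.57 -0.02]
total deltas [ 0.436 -0.017 -0.028] twist -0.009
[-1.42479939 -2.1493949   0.70350793]
```

View pics/w5.png

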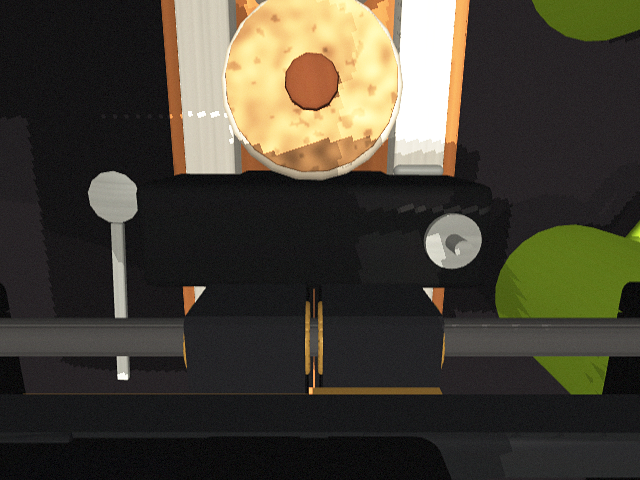

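send_rows(deltas=[[255,0.03,0,0,0],[255,0.06,0,0,0],[255,0.09,0,0,0],[255,0.12,0,0,0],[255,0.15,0,0,0]])

```text
clock: 6.28
tcp_pos: [0.4853, -0.0965, 0.1362]
tool_rot: [-3.141, -0.0, 1.25]
ft_force: [-1.4, -2.7, -0.6]
finger_gap: 0.003
```

send_rows(deltas=[[255,0.02,0,0,0],[255,0.04,0,0,0],[255,0.06,0,0,0],[255,0.08,0,0,0],[255,0.1,0,0,0]])

```text
clock: 6.7
tcp_pos: [0.4863, -0.0937, 0.1362]
tool_rot: [-3.141, -0.0, 1.25]
ft_force: [-2.4, -2.5, 0.1]
finger_gap: 0.008
```

```bash
python3 -c "
from h import *
plan(wd(0,-.069),.137)
print(ctrl.sense()['ft_force'][:2]@RY)
"
```

```text
t 6.7 tcp [ 0.4863 -0.0937  0.1362] rpy [-3.1414e+00 -1.0000e-04  1.2504e+00] rack [ 0.0006 -0.0752] F [-2.38 -2.46  0.07] gap 0.008 q [-0.32  0.54  2.02  0.    0.57 -0.  ]
total deltas [ 0.207 -0.019 -0.027] twist -0.011
-3.085023315685374
```

send_rows(deltas=[[255,0.01,0,0,0],[255,0.02,0,0,0],[255,0.03,0,0,0],[255,0.04,0,0,0],[255,0.05,0,0,0]])

```text
clock: 7.12
tcp_pos: [0.4868, -0.0923, 0.1362]
tool_rot: [-3.141, -0.0, 1.25]
ft_force: [-1.0, -2.5, -0.8]
finger_gap: 0.003
```

send_rows(deltas=[[255,0.01,0,0,0],[255,0.02,0,0,0],[255,0.03,0,0,0],[255,0.04,0,0,0],[255,0.05,0,0,0]])

```text
clock: 7.53
tcp_pos: [0.4871, -0.0913, 0.1362]
tool_rot: [-3.141, 0.001, 1.251]
ft_force: [-5.4, -9.3, -0.1]
finger_gap: 0.009
```

send_rows(deltas=[[255,0.01,0,0,0],[255,0.02,0,0,0],[255,0.03,0,0,0],[255,0.03,0,0,0],[255,0.03,0,0,0]])

```text
clock: 7.95
tcp_pos: [0.4873, -0.0907, 0.1362]
tool_rot: [-3.141, 0.001, 1.251]
ft_force: [-5.0, -10.0, -0.2]
finger_gap: 0.007
```

send_rows(deltas=[[255,0.01,0,0,0],[255,0.02,0,0,0],[255,0.03,0,0,0],[255,0.03,0,0,0],[255,0.03,0,0,0]])

```text
clock: 8.37
tcp_pos: [0.4876, -0.0898, 0.1362]
tool_rot: [-3.141, 0.001, 1.25]
ft_force: [-4.3, -7.5, 0.3]
finger_gap: 0.004
```

send_rows(deltas=[[255,0.01,0,0,0],[255,0.02,0,0,0],[255,0.03,0,0,0],[255,0.03,0,0,0],[255,0.03,0,0,0]])

```text
clock: 8.78
tcp_pos: [0.488, -0.0884, 0.1362]
tool_rot: [-3.141, 0.0, 1.25]
ft_force: [-2.8, -2.7, -1.7]
finger_gap: 0.005
```

```bash
python3 -c "
from h import *
s=ctrl.sense();im=ctrl.get_image('wrist')[:,:,::-1];cv2.imwrite('pics/w6.png',im)
plan(wd(0,-.069),.137)
for i in range(3): ctrl.get_image('top');print((ctrl.sense()['ft_force'][:2]@RY).round(2),rk(ctrl.sense()['tcp_pos']).round(4))
"
```

```text
t 8.83 tcp [ 0.4881 -0.0884  0.1362] rpy [-3.1414  0.      1.2504] rack [ 0.0006 -0.0697] F [-2.52 -3.39  0.21] gap 0.005 q [-0.31  0.54  2.02  0.    0.58  0.01]
total deltas [ 0.022 -0.02  -0.027] twist -0.011
-4.93 [ 0.0006 -0.0696]
-4.37 [ 0.0006 -0.0696]
-4.95 [ 0.0006 -0.0696]
```

View pics/w6.png

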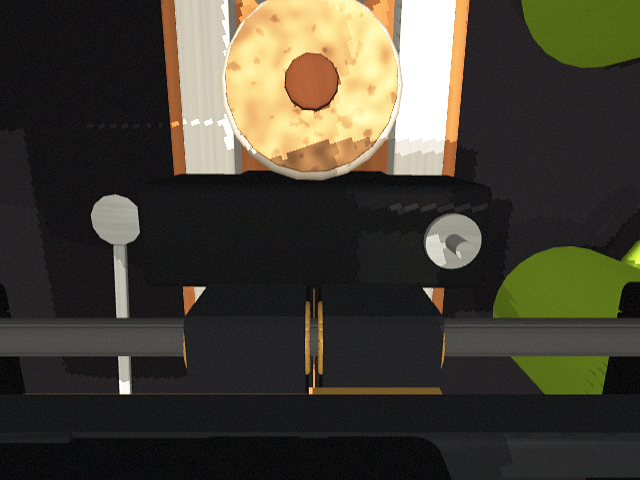

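The button is still at row 241 and the force is about 4.7 N and easing, so the stop is just short of the crest. I'll go in single 0.3 mm steps.

send_rows(deltas=[[255,0.01,0,0,0],[255,0.01,0,0,0],[255,0.02,0,0,0],[255,0.02,0,0,0],[255,0.02,0,0,0]])

```text
clock: 9.4
tcp_pos: [0.4883, -0.0876, 0.1362]
tool_rot: [3.142, -0.0, 1.25]
ft_force: [-1.8, -2.6, -1.9]
finger_gap: 0.006
```

```bash
python3 -c "
from h import *
s=ctrl.sense();im=ctrl.get_image('wrist')[:,:,::-1];cv2.imwrite('pics/w7.png',im)
a=cv2.cvtColor(cv2.imread('pics/w6.png'),6);
m=(cv2.cvtColor(im.copy(),6)[200:290,415:490]>110);m0=(a[200:290,415:490]>110)
print('button',np.argwhere(m0).mean(0)+[200,415],np.argwhere(m).mean(0)+[200,415])
for i in range(3): ctrl.get_image('top');print((ctrl.sense()['ft_force'][:2]@RY).round(2),rk(ctrl.sense()['tcp_pos']).round(4))
"
```

```text
button [241.64149227 452.65104641] [241.57681818 452.62318182]
-1.97 [ 0.0006 -0.0688]
-1.85 [ 0.0006 -0.0688]
-1.98 [ 0.0006 -0.0688]
```

send_rows(deltas=[[255,0.01,0,0,0],[255,0.01,0,0,0],[255,0.02,0,0,0],[255,0.02,0,0,0],[255,0.02,0,0,0]])

```text
clock: 10.02
tcp_pos: [0.4887, -0.0871, 0.1363]
tool_rot: [3.141, -0.0, 1.25]
ft_force: [-1.8, -0.9, 0.2]
finger_gap: 0.006
```

```bash
cat > chk.py <<'E'
from h import *
import sys
s=ctrl.sense();im=ctrl.get_image('wrist')[:,:,::-1].copy();cv2.imwrite(sys.argv[1],im)
m=(cv2.cvtColor(im,6)[190:290,415:490]>110)
print('button',np.argwhere(m).mean(0)+[190,415])
for i in range(2): ctrl.get_image('top');print((ctrl.sense()['ft_force'][:2]@RY).round(2),rk(ctrl.sense()['tcp_pos']).round(4))
E
python3 chk.py pics/w8.png
```

```text
button [241.54413762 452.04934359]
-0.75 [ 0.0008 -0.0683]
0.08 [ 0.0008 -0.0683]
```

send_rows(deltas=[[255,0.01,0,0,0],[255,0.01,0,0,0],[255,0.02,0,0,0],[255,0.02,0,0,0],[255,0.02,0,0,0]])

```text
clock: 10.58
tcp_pos: [0.4888, -0.0865, 0.1362]
tool_rot: [3.141, -0.0, 1.25]
ft_force: [-0.2, 0.2, -0.3]
finger_gap: 0.006
```

```bash
python3 chk.py pics/w9.png
```

```text
button [241.72416891 451.97663971]
-0.45 [ 0.0008 -0.0677]
0.34 [ 0.0008 -0.0677]
```

```bash
python3 -c "
import cv2,numpy as np
a=[cv2.imread(f'pics/w{i}.png')[150:300,380:520] for i in(7,8,9)]
cv2.imwrite('pics/cmp.png',cv2.resize(np.hstack(a),None,fx=1.9,fy=1.9))"
```

```text
(no output)
```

View pics/cmp.png

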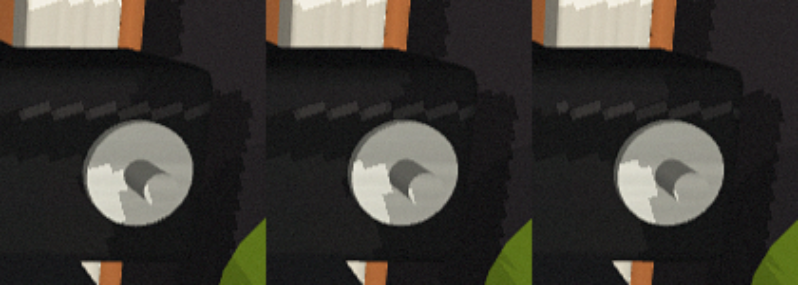

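```bash
python3 -c "
import cv2,numpy as np
im=[cv2.imread(f'pics/w{i}.png',0).astype(np.float32) for i in(6,7,8,9)]
for k in range(1,4):
  for nm,(r0,r1,c0,c1) in dict(stop=(205,285,400,490),can=(40,140,270,360),rail=(60,130,165,200),spoon=(190,250,85,145)).items():
    t=im[0][r0:r1,c0:c1]; R=cv2.matchTemplate(im[k][r0-15:r1+15,c0-10:c1+10],t,5);_,v,_,l=cv2.minMaxLoc(R)
    print(k,nm,round(v,3),l[1]-15,l[0]-10)"
```

```text
1 stop 0.991 0 0
1 can 0.981 0 0
1 rail 0.983 1 0
1 spoon 0.989 1 0
2 stop 0.983 0 -1
2 can 0.968 0 -1
2 rail 0.98 -9 -1
2 spoon 0.991 3 0
3 stop 0.987 0 -1
3 can 0.974 0 -1
3 rail 0.98 -8 -1
3 spoon 0.991 4 0
```

The stop is moving with the finger at about 0 N, so it is at or just over the crest. I'll take one more small step.

send_rows(deltas=[[255,0.01,0,0,0],[255,0.01,0,0,0],[255,0.02,0,0,0],[255,0.02,0,0,0],[255,0.02,0,0,0]])

```text
clock: 11.15
tcp_pos: [0.4889, -0.0859, 0.1362]
tool_rot: [-3.142, -0.0, 1.25]
ft_force: [1.0, -0.1, -0.4]
finger_gap: 0.005
```

```bash
python3 chk.py pics/w10.png
```

```text
button [241.64843049 452.73721973]
-1.74 [ 0.0005 -0.0671]
0.09 [ 0.0005 -0.0671]
```

send_rows(deltas=[[255,0.01,0,0,0],[255,0.01,0,0,0],[255,0.02,0,0,0],[255,0.02,0,0,0],[255,0.02,0,0,0]])

```text
clock: 11.72
tcp_pos: [0.489, -0.0855, 0.1362]
tool_rot: [-3.141, -0.0, 1.25]
ft_force: [-2.2, -1.9, -0.4]
finger_gap: 0.004
```

```bash
python3 chk.py pics/w11.png
```

```text
button [241.54586331 452.91276978]
-2.12 [ 0.0006 -0.0666]
-2.19 [ 0.0006 -0.0666]
```

Force sequence: sliding 3 N, peak 11 N, crest, about 0 N, now back to about 2 N. That places the stop inside the notch at about 0.1185. I'll back straight off and then look.

send_rows(deltas=[[255,-0.2,0,0,0],[255,-0.5,0,0,0],[255,-0.9,0,0,0],[255,-1.3,0,0,0],[255,-1.6,0,0,0]])

```text
clock: 12.28
tcp_pos: [0.4734, -0.1326, 0.1362]
tool_rot: [3.141, -0.0, 1.25]
ft_force: [-0.1, 1.0, 0.1]
finger_gap: 0.002
```

send_rows(deltas=[[255,0,0,-0.6,0],[255,0,0,-1.4,0],[255,0,0,-2.2,0],[255,0,0,-2.4,0],[255,0,0,-2.4,0]])

```text
clock: 12.7
tcp_pos: [0.4741, -0.1319, 0.2096]
tool_rot: [3.138, 0.0, 1.25]
ft_force: [-0.0, 0.9, -0.4]
finger_gap: 0.005
```

```bash
python3 -c "
from h import *
s=ctrl.sense();cv2.imwrite('pics/w12.png',ctrl.get_image('wrist')[:,:,::-1]);print(s['clock'],s['tcp_pos'],s['tool_rot'])
"
```

```text
12.7 [ 0.47413051 -0.13187067  0.20960468] [3.13833080e+00 1.57233551e-04 1.24968872e+00]
```

View pics/w12.png

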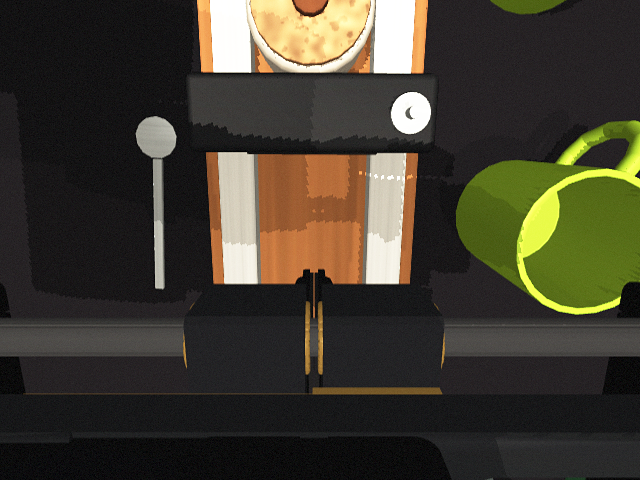

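send_rows(deltas=[[255,0,0,-1,0],[255,0,0,-2.2,0],[255,0,0,-3.4,0],[255,0,0,-4.4,0],[255,0,0,-4.4,0]])

```text
clock: 13.17
tcp_pos: [0.4749, -0.1317, 0.344]
tool_rot: [3.135, 0.0, 1.25]
ft_force: [0.0, -0.2, 0.3]
finger_gap: 0.003
```

send_rows(deltas=[[255,-1,0,0,0],[255,-2.2,0,0,0],[255,-3.4,0,0,0],[255,-4.6,0,0,0],[255,-5,0,0,0]])

```text
clock: 13.58
tcp_pos: [0.4254, -0.2768, 0.3382]
tool_rot: [-3.139, -0.0, 1.248]
ft_force: [-0.3, 0.2, -1.1]
finger_gap: 0.008
```

send_rows(deltas=[[255,0,0,0,0],[255,0,0,0,0],[255,0,0,0,0],[255,0,0,0,0],[255,0,0,0,0]])

```text
clock: 14.0
tcp_pos: [0.4271, -0.2724, 0.34]
tool_rot: [-3.141, -0.0, 1.252]
ft_force: [-0.3, -0.0, 0.2]
finger_gap: 0.007
```

```bash
python3 -c "
from h import *
s=ctrl.sense();im=ctrl.get_image('top')[:,:,::-1];cv2.imwrite('pics/t13f.png',im);print(s['clock'],s['tcp_pos'],s['ft_force'])
cv2.imwrite('pics/t13.png',cv2.resize(im[190:340,215:450],None,fx=3.4,fy=3.4,interpolation=2))
s=ctrl.sense();cv2.imwrite('pics/w13.png',ctrl.get_image('wrist')[:,:,::-1])
"
```

```text
14.0 [ 0.42710226 -0.27240892  0.34003781] [-0.30393463 -0.03483242  0.20744725]
```

View pics/t13.png

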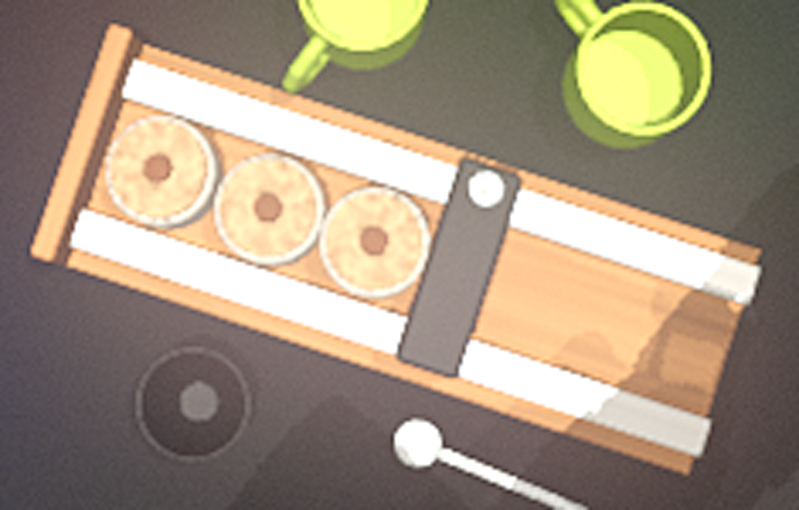

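View pics/w13.png

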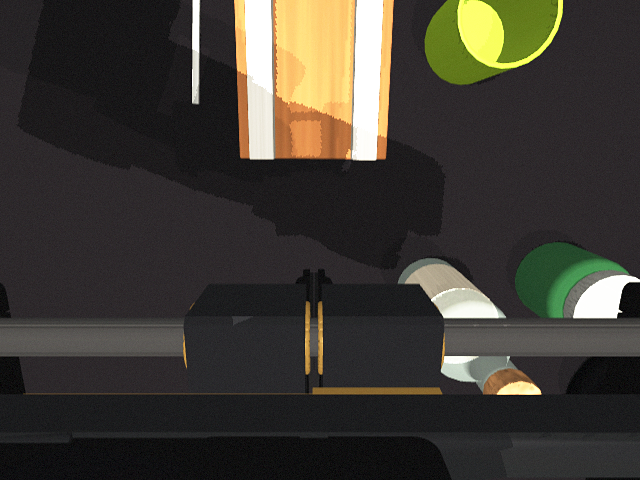

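```bash
python3 -c "
from h import *
c=cam('top')
U=lambda p:(np.array(p,float)+.5)/3.4-.5+[215,190]
for n,p,z in(('button',(486,188.5),.086),('e1',(519,178),.085),('e2',(457,376),.085),('A',(375,241),.09),('B',(268,207),.09),('C',(157,167),.09)): print(n,rk(ray(c,[U(p)],z)[0]).round(4))
def b(f,r):
    im=cv2.cvtColor(cv2.imread(f),6);m=(im[r[0]:r[1],r[2]:r[3]]>170).astype(np.uint8)
    k=max(cv2.findContours(m,0,1)[0],key=cv2.contourArea);M=cv2.moments(k);return np.array([M['m10']/M['m00']+r[2],M['m01']/M['m00']+r[0]])
p0=b('pics/top0.png',(252,264,392,405));p1=b('pics/t13f.png',(238,252,351,365));print(p0,p1,rk(ray(c,p0,.086)[0]),rk(ray(c,p1,.086)[0]))
a=cv2.imread('pics/top0.png');d=cv2.imread('pics/t13f.png')
"
```

```text
button [ 0.0502 -0.0345]
e1 [ 0.0625 -0.0514]
e2 [-0.0619 -0.0527]
A [-0.0008  0.0189]
B [-0.0015  0.0862]
C [0.0005 0.1571]
[398.         258.60526316] [357.59477124 245.01525054] [ 0.04961577 -0.12115872] [ 0.05031131 -0.0344605 ]
```

```bash
python3 -c "
from workcell import ctrl
print(ctrl.job_done())"
```

```text
the job is handed in; nothing more can be done
None
```

I pushed the sliding stop along the rails with the shut fingertips until it was in the notch, then backed straight off, raised the hand and handed the job in at about 14 s.

- **Feel of the push:** it took about 3 N of steady sliding, then about 11 N on the rib, then near 0 N just over the crest. It was back to about 2 N when I stopped. I did not see a sharp snap: the stop moved on with the finger at about 0 N, so I judged the seating from the force pattern and the cameras.
- **Stop position:** in the last top view, the button is at rack y = -34.5 mm against -34 mm for the notch. That is a travel of about 0.1195 m, accurate to about 2 mm.
- **Canisters:** all three look upright in that view, within 2 mm of the channel's middle, at y of about 19, 86 and 157 mm.
- **Everything else:** the mugs, sugar pot and spoon look unmoved in the last top view. I did not measure them, nor check the bottles and candy jar before and after. The last force reading was about 0.
- **Disagreement:** the wrist camera put the ribs about 2 mm and the stop's starting position about 4 mm further to rack -y than the top camera did. I therefore measured travel relative to the ribs within one view.

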